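# Complete the marker stand, then hold the red marker ready to write

### The arm

A 6-joint arm with a two-finger parallel gripper is mounted at the origin on the work surface; the furniture and walls round the work are solid. World frame = base frame: x ahead of the robot, y to its left, z up, the work surface at z = 0. Lengths are in m, angles in degrees, forces in N, time in s.
With the tool pointing down it reaches from about 0.4 to 0.825 m from the base axis. Payload 7 kg.
Tool frame: the origin (TCP) lies between the finger pads; the fingertips stand 19 mm ahead of it and the grasp point (between the pads) is the TCP (r.finger_overhang is the distance from the TCP to the fingertips, in m); z points along the fingers, y is the direction in which the jaws open and shut (so a half turn about z gives the same grasp; the last joint's range is limited). The gripper opens to 88 mm and grips with 3 to 60 N. Pads are 19 mm wide; open, the fingers measure 130 mm over their backs; the gripper's body (78 mm by 193 mm) begins 47 mm behind the grasp point.
Start: joints at [92.997, 20.546, 0.682, 0, -70.136, -16.507], TCP at [0.158, 0.656, 0.246] pointing down, gripper open.
Joint ranges: [-176.03, 176.03], [-82.01, 121.73], [-58.28, 71.71], [-173.87, 95.51], [-174.79, -0.11], [-173.66, 173.66]. Speed limits (degrees/s): [136.94, 136.94, 172.46, 180, 180, 180].

### API

Orientations are given as [roll, pitch, yaw] about the fixed x, y, z axes, in that order (R = Rz(yaw) Ry(pitch) Rx(roll)).
In Python, from plant import r, optics gives the robot as it stands. The module is installed in compiled form; this text tells all that it offers.
- The arm moves only by the tool step_arm, never from a script. Its argument "increments" is a list of rows, each an object of numbers: "tx", "ty", "tz": the shift along the world's x, y, z in mm; "ax", "ay", "az": the turn, a rotation vector about the world's x, y, z in degrees; "claw": the gripper command: -1 is shut, 1 is fully open, values between are in proportion. In form: [{"tx": .., "ty": .., "tz": .., "ax": .., "ay": .., "az": .., "claw": ..}, ...]. A call has 1 to 12 rows; each row shifts and turns the commanded pose from where the row before left it; what a row does not reach is not made up. A row lasts 1/10 s, in which the tool goes at most 50 mm and 8.59 degrees, less where a joint would pass 70% of its speed; a pose out of reach is approached as far as the arm can. A call with a gripper value outside its range is refused whole. The fingers move at their own pace and stop on an object; "newtons" is the grip in N (left out, the last holds). Time passes only in rows, so rows that do not move let the fingers close. It gives the time, the measured TCP pose, the force and the opening at its end, in the units of the state.
- r.get_state(): the state, without advancing time (a new reading comes with each control period).
- optics.capture(name): name is "side" or "top"; returns a dict with "image" (400x640x3 uint8, blue, green, red), "depth" (400x640 float32, m along the optical axis (not along the pixel's ray), 0 where there is no reading), "fx", "fy", "cx", "cy" (pixels), "R" (3x3) and "t" (3): a world point X has camera coordinates R X + t. Camera axes: x right, y down, z forward; pixel columns grow to the right and rows downward; lengths in m; the calibration is good to about 2 mm. A picture is of the moment at which its call begins.
- r.close_job(): hands the job in, once; it reports no verdict.
The state is a dict: "time_s": time; "joints": joint angles; "qd": joint speeds; "joint_torque": joint torques, N m; "tcp_pos": TCP position; "eef_rot": TCP orientation; "contact_force": force on the tool from outside, world axes, zero at the start; "moment": the same for the moment, N m; "gripper_width": finger opening in m.
Only numpy, scipy, OpenCV 4.12 (cv2) and the standard library are available. Lean on these libraries where they do the work, as an engineer would, in place of code of your own. Each camera call takes 0.05 s, during which the arm holds its last target. There are 200 camera calls.

### The job

Get the desk ready for writing: move the two purple spare markers from their white block into the two empty pockets of the wooden marker stand, nib down and all the way in, and let go of them. Then draw the red marker out of the stand, tip it to a writing slant of about 45 degrees with the nib end lower, and finish while still holding it in the gripper with its nib over the notebook, about 5 to 10 cm above the cover and touching nothing else. Leave the other markers in their pockets and everything else on the desk where it is.

Things in the scene. Friction and masses are not known exactly. Their poses are not given: they have to be found in the camera images.
- stand: light wooden marker stand fixed on the desk, 56 x 272 x 60 mm (x, y, z), with five square pockets in a row along its y axis, 52 mm apart. Three hold a marker, two are empty; which ones varies. Origin at the centre of its underside, z up
- pocket_0 (a point): centre of the mouth of stand pocket 0 on the stand's top face (y = -104 mm in the stand's frame). The pocket is 22.5 mm square with a 2 mm chamfer; its rubber floor is 48.5 mm below this point. May hold any marker or be empty
- pocket_1 (a point): centre of the mouth of stand pocket 1 on the stand's top face (y = -52 mm in the stand's frame). The pocket is 22.5 mm square with a 2 mm chamfer; its rubber floor is 48.5 mm below this point. May hold any marker or be empty
- pocket_2 (a point): centre of the mouth of stand pocket 2 on the stand's top face (y = 0 mm in the stand's frame). The pocket is 22.5 mm square with a 2 mm chamfer; its rubber floor is 48.5 mm below this point. May hold any marker or be empty
- pocket_3 (a point): centre of the mouth of stand pocket 3 on the stand's top face (y = 52 mm in the stand's frame). The pocket is 22.5 mm square with a 2 mm chamfer; its rubber floor is 48.5 mm below this point. May hold any marker or be empty
- pocket_4 (a point): centre of the mouth of stand pocket 4 on the stand's top face (y = 104 mm in the stand's frame). The pocket is 22.5 mm square with a 2 mm chamfer; its rubber floor is 48.5 mm below this point. May hold any marker or be empty
- spare_a_center (a point): one of the two alike purple spares, a retractable marker: round barrel 20 mm in diameter, 120 mm long over all, about 30 g, with a 12 mm grey tapered nose (tip 12 mm across) at the nib end and a 10 mm narrower black push button at the other end. This point is half-way along it on its axis; z runs along the barrel from nib to button. It starts upright, nib down, in the white block, its nib 8 mm above the desk and its upper 90 mm standing out
- spare_a_nib (a point): nib end of purple spare a, on its axis
- spare_b_center (a point): one of the two alike purple spares, a retractable marker: round barrel 20 mm in diameter, 120 mm long over all, about 30 g, with a 12 mm grey tapered nose (tip 12 mm across) at the nib end and a 10 mm narrower black push button at the other end. This point is half-way along it on its axis; z runs along the barrel from nib to button. It starts upright, nib down, in the white block, its nib 8 mm above the desk and its upper 90 mm standing out
- spare_b_nib (a point): nib end of purple spare b, on its axis
- red_center (a point): the red retractable marker: round barrel 20 mm in diameter, 120 mm long over all, about 30 g, with a 12 mm grey tapered nose (tip 12 mm across) at the nib end and a 10 mm narrower black push button at the other end. This point is half-way along it on its axis; z runs along the barrel from nib to button. It starts upright, nib down, in one of the stand's pockets, its upper 71 mm standing out
- blue_center (a point): the blue retractable marker: round barrel 20 mm in diameter, 120 mm long over all, about 30 g, with a 12 mm grey tapered nose (tip 12 mm across) at the nib end and a 10 mm narrower black push button at the other end. This point is half-way along it on its axis; z runs along the barrel from nib to button. It starts upright, nib down, in one of the stand's pockets, its upper 71 mm standing out
- green_center (a point): the green retractable marker: round barrel 20 mm in diameter, 120 mm long over all, about 30 g, with a 12 mm grey tapered nose (tip 12 mm across) at the nib end and a 10 mm narrower black push button at the other end. This point is half-way along it on its axis; z runs along the barrel from nib to button. It starts upright, nib down, in one of the stand's pockets, its upper 71 mm standing out
- red_nib (a point): nib end of the red marker, on its axis
- spare_block: white block fixed on the desk, 56 x 112 x 38 mm (x, y, z), with two 22.5 mm square holes 30 mm deep at y = -27 and +27 mm, in which the two purple spares stand at the start. Origin at the centre of its underside
- notebook: closed black notebook lying on the desk, 210 x 153 x 16 mm (its x, y, z). Origin at the centre of its underside, z up
- clip_tin: round green and white tin, 69 mm across, 27 mm high, a bystander. Origin at the centre of its underside
- tape_roll: roll of tape lying flat, 93 mm across, 48 mm high, a bystander. Origin at the centre of its underside
- eraser: blue and white eraser, 20 x 46 x 13 mm, a bystander. Origin at the centre of its underside
Mind the look-alikes: they are no part of the job. Leave any yellow look-alike of the part that bears spare_a_center alone.

How it is judged:
By the outcome, as a careful person would: the job done as asked, in the order asked, and still so for the second after the job is handed in, while the arm keeps its last pose, push and grip.
It also fails if it takes over 58 s, if anything falls off the work surface, if the arm or the gripper's body presses on something with over 40 N, if the wrist force passes 120 N, or if a joint passes its speed limit or range.

## Working session

There is one attempt and no reset: what is moved stays moved. The work goes in short steps, Python scripts to look and compute and a tool call to move; the robot and the scene stay as the last step left them, time stands still between calls to the robot, and variables do not carry over. Pictures are saved under pics/ and viewed, about 8 in all and at most 12, crops included, and the job is handed in when it is done.

Besides the shell and the picture viewer there is one more tool, called after "Call:" in YAML: its name, and indented under it one key for each argument. step_arm: Moves the arm, as the interface text tells. Its arguments: {"type":"object","properties":{"increments":{"type":"array","items":{"type":"object","properties":{"tx":{"type":"number"},"ty":{"type":"number"},"tz":{"type":"number"},"ax":{"type":"number"},"ay":{"type":"number"},"az":{"type":"number"},"claw":{"type":"number"}}}},"newtons":{"type":"number"}},"required":["increments"]}

```bash
mkdir -p pics
python3 - <<'E'
from plant import r, optics
import cv2, numpy as np, pickle
for n in("top","side"):
    c=optics.capture(n); cv2.imwrite(f"pics/{n}0.png",c["image"]); pickle.dump(c,open(f"{n}0.pkl","wb"))
    print(n,c["fx"],c["fy"],c["cx"],c["cy"],np.round(c["R"],3).tolist(),np.round(c["t"],3).tolist(), np.round(-c["R"].T@c["t"],3))
print(r.get_state(), r.finger_overhang)
E
```

```text
top 369.70207326619305 369.70207326619305 322.0349558395493 201.5477831058081 [[-0.167, -0.986, -0.006], [-0.96, 0.164, -0.228], [0.226, -0.033, -0.974]] [0.145, 0.544, 0.845] [0.355 0.081 0.947]
side 425.45280804643096 425.45280804643096 317.60871380378563 201.7797039706178 [[-0.959, -0.283, -0.01], [-0.133, 0.48, -0.867], [0.251, -0.83, -0.498]] [0.541, 0.08, 0.999] [0.279 0.945 0.572]
{'time_s': 0.1, 'joints': array([ 9.29964752e+01,  2.05877075e+01,  6.39215937e-01, -1.73671475e-02,
       -7.01359794e+01, -1.65040783e+01]), 'qd': array([-0.11873056, -0.02329846,  0.12687191,  0.05953412, -0.02826684,
       -0.04445317]), 'joint_torque': array([-3.01361659e-03, -5.84163594e+01,  2.93748450e+01,  7.01551393e+00,
        1.01505843e-02, -5.04142486e-05]), 'tcp_pos': array([0.15762533, 0.65591841, 0.24471474]), 'eef_rot': array([ 1.79914371e+02, -8.34453973e-03, -1.35135101e+01]), 'contact_force': array([-0.2954467 ,  0.05031417, -0.49892801]), 'moment': array([-0.00488342,  0.04317251,  0.02961359]), 'gripper_width': 0.08742246457398621} 0.019
```

View pics/top0.png

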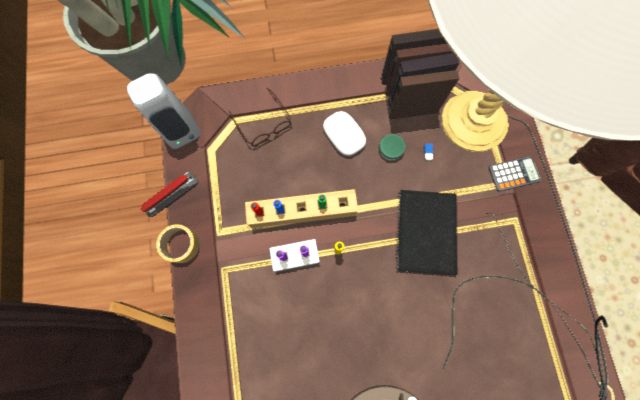

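View pics/side0.png

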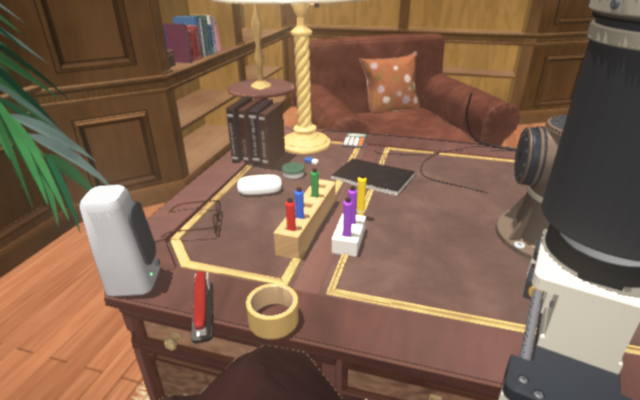

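Top view (pictures 1 and 2): the stand runs along row ~205, with red (257,209), blue (280,206), an empty pocket (301,206), green (322,202) and an empty pocket (343,202). Two markers could be mistaken for what I want:
- **Purple spares:** (282,256) and (304,251), in the white block. These are the ones to move.
- **Yellow look-alike:** (340,246), standing alone next to the block. I'll leave it.

The notebook is at about (428,232). Next I'll measure.

```bash
cat > h.py <<'E'
import numpy as np, cv2, pickle
def ray(c,u,v,z):
    d=c["R"].T@np.array([(u-c["cx"])/c["fx"],(v-c["cy"])/c["fy"],1]); o=-c["R"].T@c["t"]
    return o+d*(z-o[2])/d[2]
def cloud(c):
    v,u=np.mgrid[0:400,0:640]; d=c["depth"].astype(float)
    P=np.stack([(u-c["cx"])/c["fx"]*d,(v-c["cy"])/c["fy"]*d,d],-1)-c["t"]
    return P@c["R"]
def proj(c,X):
    p=c["R"]@X+c["t"]; return np.array([c["fx"]*p[0]/p[2]+c["cx"],c["fy"]*p[1]/p[2]+c["cy"]])
E
python3 - <<'E'
from h import *
T=pickle.load(open("top0.pkl","rb")); S=pickle.load(open("side0.pkl","rb"))
P=cloud(T); 
def box(u0,v0,u1,v1,z0,z1,name):
    m=np.zeros((400,640),bool); m[v0:v1,u0:u1]=1
    m&=(P[...,2]>z0)&(P[...,2]<z1)&(T["depth"]>0)
    q=P[m]; r=cv2.minAreaRect((q[:,:2]*1000).astype(np.float32)); print(name,m.sum(),np.round(r[0],1),np.round(r[1],1),round(r[2],2),"zmed",np.round(np.median(q[:,2])*1000,1)); return q
box(236,180,370,235,.052,.068,"stand")
box(262,235,325,280,.030,.046,"block")
box(385,180,470,285,.008,.024,"notebook")
box(325,230,355,270,.03,.2,"yellow")
for n,c in(("top",T),("side",S)):
    hsv=cv2.cvtColor(c["image"],cv2.COLOR_BGR2HSV); Q=cloud(c)
    for k,a,b in(("purple",(125,90,50),(155,255,255)),("yellow",(24,180,90),(32,255,255)),("red",(0,200,90),(4,255,255)),("green",(55,120,50),(80,255,255)),("blue",(108,150,80),(120,255,255))):
        m=cv2.inRange(hsv,a,b); N,L,st,ce=cv2.connectedComponentsWithStats(m)
        for i in range(1,N):
            if st[i,4]>25:
                q=Q[(L==i)&(c["depth"]>0)]; print(n,k,st[i].tolist(),np.round(ce[i],1),"mean",np.round(np.median(q,0)*1000) ,"zmax",np.round(np.percentile(q[:,2],97)*1000))
# stand edges by colour -> top face
for k,(u0,v0,u1,v1),lo,hi,z in(("stand",(240,180,364,235),(10,60,140),(28,190,255),.06),("block",(262,235,325,280),(0,0,170),(179,50,255),.038)):
    m=cv2.inRange(cv2.cvtColor(T["image"],cv2.COLOR_BGR2HSV),lo,hi); w=np.zeros_like(m); w[v0:v1,u0:u1]=m[v0:v1,u0:u1]
    q=np.array([ray(T,u,v,z)[:2]*1000 for v,u in np.argwhere(w)],np.float32); print(k,cv2.minAreaRect(q))
cr=[cv2.resize(c["image"][a:b,d:e],None,fx=f,fy=f,interpolation=cv2.INTER_CUBIC) for c,a,b,d,e,f in((T,180,280,235,370,5.5),)]
cv2.imwrite("pics/crop1.png",cr[0])
# what sits high: lamp shade/arm extents
for z in(.15,.25,.4,.6):
    m=(P[...,2]>z)&(T["depth"]>0); print("above",z,m.sum(), np.round([P[m].min(0),P[m].max(0)],2).tolist() if m.any() else "")
E
```

```text
stand 2036 [557.8 103.7] [272.4  56.9] 87.28 zmed 60.7
block 839 [447.  139.8] [ 56.2 112.4] 1.36 zmed 38.6
notebook 4836 [ 462.2 -205.2] [212.  265.2] 75.08 zmed 13.6
yellow 86 [441.6  32.3] [17.4 18.2] 80.14 zmed 111.2
top purple [300, 246, 8, 11, 56] [304. 251.] mean [442. 112. 120.] zmax 130.0
top purple [276, 251, 11, 10, 63] [281.7 255.6] mean [441. 163. 118.] zmax 129.0
top yellow [335, 242, 9, 12, 67] [338.5 247.6] mean [438.  34. 109.] zmax 121.0
top red [252, 205, 11, 11, 59] [258.  210.7] mean [555. 204. 101.] zmax 125.0
top green [123, 0, 7, 39, 162] [127.   14.2] mean [1022.  416.  239.] zmax 261.0
top green [138, 0, 11, 37, 222] [144.5  14. ] mean [1031.  386.  222.] zmax 246.0
top green [152, 0, 17, 52, 495] [162.2  17.9] mean [1039.  357.  197.] zmax 231.0
top green [172, 0, 52, 62, 649] [186.3  20.6] mean [1057.  320.  164.] zmax 204.0
top green [319, 196, 7, 12, 58] [321.8 202.2] mean [548.  54. 116.] zmax 129.0
top blue [274, 201, 10, 12, 58] [279.2 207.8] mean [553. 154. 106.] zmax 130.0
side purple [343, 189, 14, 47, 441] [349.2 211.4] mean [443. 173.  90.] zmax 120.0
side yellow [358, 178, 8, 32, 172] [360.8 192.7] mean [441.  41.  75.] zmax 111.0
side green [46, 156, 15, 26, 101] [ 53.3 168.7] mean [1053.  318.  189.] zmax 209.0
stand ((559.5228271484375, 102.58335876464844), (301.91790771484375, 134.259521484375), 81.94318389892578)
block ((447.5527038574219, 140.71722412109375), (59.314334869384766, 116.3913803100586), 1.5401219129562378)
above 0.15 30821 [[0.2, -0.47, 0.15], [1.08, 0.75, 0.61]]
above 0.25 22197 [[0.48, -0.37, 0.25], [1.04, 0.45, 0.61]]
above 0.4 22110 [[0.48, -0.37, 0.48], [0.74, -0.14, 0.61]]
above 0.6 85 [[0.59, -0.31, 0.6], [0.61, -0.29, 0.61]]
```

View pics/crop1.png

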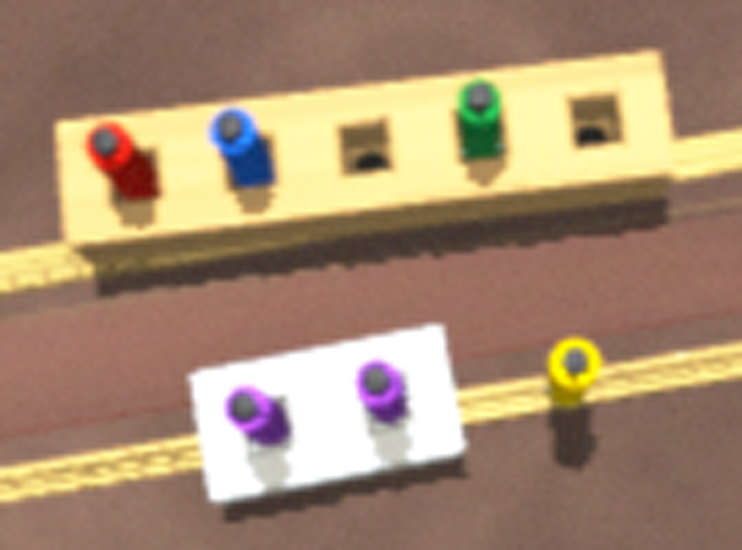

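The crop (picture 3) confirms the choice: purple spares in the white block, yellow look-alike alone to the right, pockets 3 and 5 from the left empty. One more refinement, then I'll move.

Run:
```python
from h import *
T=pickle.load(open("top0.pkl","rb")); P=cloud(T)
for n,u,v,z in(("red",254.1,206,.1315),("blue",277.4,202.9,.1315),("green",322.6,197.6,.1315),("pa",279.7,254.2,.128),("pb",303.5,249.1,.128),("yel",339.5,246,.12),
  ("hole0",301.5,205.5,.06),("hole1",343.3,201.5,.06),("nb",400,191,.016),("nb",457,193,.016),("nb",456,274,.016),("nb",398,272,.016),("lampbase",475,120,.02)):
    print(n,np.round(ray(T,u,v,z)*1000,1))
hsv=T["image"].max(2); m=np.zeros((400,640),np.uint8); m[185:282,390:465]=(hsv[185:282,390:465]<40)*255
m=cv2.morphologyEx(m,cv2.MORPH_OPEN,np.ones((7,7))); q=np.array([ray(T,u,v,.016)[:2]*1000 for v,u in np.argwhere(m)],np.float32); print(cv2.minAreaRect(q))
m=(P[...,2]>.3)&(T["depth"]>0)&(P[...,0]<.7); print("shade min x by y",[(round(y,2),np.round(P[m&(abs(P[...,1]-y)<.02)].min(0),2).tolist()) for y in(-.15,-.2,-.25,-.3,-.35) if (m&(abs(P[...,1]-y)<.02)).any()])
```

```text
red [560.7 207.2 131.5]
blue [558.9 154.2 131.5]
green [553.8  51.1 131.5]
pa [444.  165.8 128. ]
pb [446.2 112.3 128. ]
yel [440.4  32.2 120. ]
hole0 [560.3 103.   60. ]
hole1 [ 5.529e+02 -1.000e-01  6.000e+01]
nb [ 565.4 -154.6   16. ]
nb [ 535.2 -299.2   16. ]
nb [ 334.8 -245.2   16. ]
nb [ 363.6 -105.2   16. ]
lampbase [ 724.8 -396.5   20. ]Traceback (most recent call last):
  File "<stdin>", line 7, in <module>
cv2.error: OpenCV(4.12.0) /io/opencv/modules/imgproc/src/convhull.cpp:143: error: (-215:Assertion failed) total >= 0 && (depth == CV_32F || depth == CV_32S) in function 'convexHull'
```

Call:
step_arm:
  increments:
    - {"tx": 24, "ty": -40, "tz": -3, "az": -6.25, "claw": 0}
    - {"tx": 24, "ty": -40, "tz": -3, "az": -6.25, "claw": 0}
    - {"tx": 24, "ty": -40, "tz": -3, "az": -6.25, "claw": 0}
    - {"tx": 24, "ty": -40, "tz": -3, "az": -6.25, "claw": 0}
    - {"tx": 24, "ty": -40, "tz": -3, "az": -6.25, "claw": 0}
    - {"tx": 24, "ty": -40, "tz": -3, "az": -6.25, "claw": 0}
    - {"tx": 24, "ty": -40, "tz": -3, "az": -6.25, "claw": 0}
    - {"tx": 24, "ty": -40, "tz": -3, "az": -6.25, "claw": 0}
    - {"tx": 24, "ty": -40, "tz": -3, "az": -6.25, "claw": 0}
    - {"tx": 24, "ty": -40, "tz": -3, "az": -6.25, "claw": 0}
    - {"tx": 24, "ty": -40, "tz": -3, "az": -6.25, "claw": 0}
    - {"tx": 24, "ty": -40, "tz": -3, "az": -6.25, "claw": 0}

```text
$.increments[0]: bad value
```

Call:
step_arm:
  increments:
    - {"tx": 24, "ty": -40, "tz": -3, "ax": 0, "ay": 0, "az": -6.25, "claw": 0.02}
    - {"tx": 24, "ty": -40, "tz": -3, "ax": 0, "ay": 0, "az": -6.25, "claw": 0.02}
    - {"tx": 24, "ty": -40, "tz": -3, "ax": 0, "ay": 0, "az": -6.25, "claw": 0.02}
    - {"tx": 24, "ty": -40, "tz": -3, "ax": 0, "ay": 0, "az": -6.25, "claw": 0.02}
    - {"tx": 24, "ty": -40, "tz": -3, "ax": 0, "ay": 0, "az": -6.25, "claw": 0.02}
    - {"tx": 24, "ty": -40, "tz": -3, "ax": 0, "ay": 0, "az": -6.25, "claw": 0.02}
    - {"tx": 24, "ty": -40, "tz": -3, "ax": 0, "ay": 0, "az": -6.25, "claw": 0.02}
    - {"tx": 24, "ty": -40, "tz": -3, "ax": 0, "ay": 0, "az": -6.25, "claw": 0.02}
    - {"tx": 24, "ty": -40, "tz": -3, "ax": 0, "ay": 0, "az": -6.25, "claw": 0.02}
    - {"tx": 24, "ty": -40, "tz": -3, "ax": 0, "ay": 0, "az": -6.25, "claw": 0.02}
    - {"tx": 24, "ty": -40, "tz": -3, "ax": 0, "ay": 0, "az": -6.25, "claw": 0.02}
    - {"tx": 24, "ty": -40, "tz": -3, "ax": 0, "ay": 0, "az": -6.25, "claw": 0.02}
  newtons: 20

```text
time_s: 1.3
tcp_pos: [0.4461, 0.1745, 0.2095]
eef_rot: [-180.0, 0.0, -88.7]
contact_force: [1.5, 1.5, -0.5]
gripper_width: 0.0449
```

Call:
step_arm:
  increments:
    - {"tx": -1, "ty": -8, "tz": -20, "ax": 0, "ay": 0, "az": 0, "claw": 0.02}
    - {"tx": 0, "ty": 0, "tz": -30, "ax": 0, "ay": 0, "az": 0, "claw": 0.02}
    - {"tx": 0, "ty": 0, "tz": -30, "ax": 0, "ay": 0, "az": 0, "claw": 0.02}
    - {"tx": 0, "ty": 0, "tz": -25, "ax": 0, "ay": 0, "az": 0, "claw": 0.02}
    - {"tx": 0, "ty": 0, "tz": -13, "ax": 0, "ay": 0, "az": 0, "claw": 0.02}
    - {"tx": 0, "ty": 0, "tz": 0, "ax": 0, "ay": 0, "az": 0, "claw": 0.02}
  newtons: 20

```text
time_s: 1.9
tcp_pos: [0.4435, 0.1672, 0.0896]
eef_rot: [179.8, -0.2, -88.5]
contact_force: [-0.4, 0.9, 0.2]
gripper_width: 0.0445
```

Run:
```python
from plant import r, optics
from h import *
s=r.get_state(); print(s["tcp_pos"],s["joints"].round(1),s["contact_force"].round(1))
c=optics.capture("side"); im=cv2.resize(c["image"][130:270,250:450],None,fx=4,fy=4,interpolation=cv2.INTER_CUBIC); cv2.imwrite("pics/s1.png",im)
```

```text
[0.4434782  0.16716736 0.08959885] [ 44.5  11.5 -35.6  -0.  -43.1 -43. ] [-0.4  0.9  0.2]
```

View pics/s1.png

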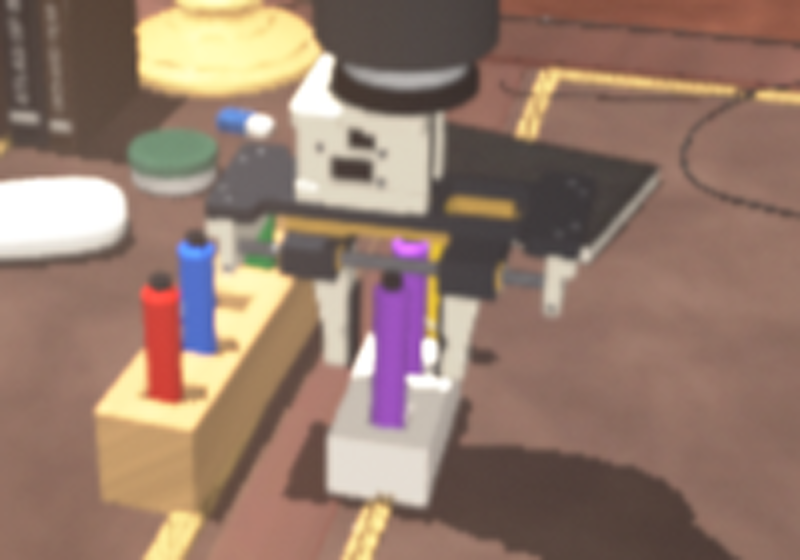

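Run:
```python
from h import *
S=pickle.load(open("side0.pkl","rb"));T=pickle.load(open("top0.pkl","rb"))
for X in([.4435,.1672,.0896],[.4435,.1672,.0706],[.4435+.022,.1672,.0706],[.4435-.022,.1672,.0706],[.445,.166,.128],[.445,.166,.038],[.447,.1125,.128],[.447,.1125,.038],[.561,.2075,.1315],[.561,.2075,.06]):
    p=proj(S,np.array(X)); print(X,p.round(1),((p-[250,130])*4).round(0))
```

```text
[0.4435, 0.1672, 0.0896] [348.5 212.9] [394. 331.]
[0.4435, 0.1672, 0.0706] [348.2 220.2] [393. 361.]
[0.4655, 0.1672, 0.0706] [338.5 218.8] [354. 355.]
[0.4215, 0.1672, 0.0706] [358.  221.7] [432. 367.]
[0.445, 0.166, 0.128] [348.4 197.1] [393. 269.]
[0.445, 0.166, 0.038] [347.3 232.2] [389. 409.]
[0.447, 0.1125, 0.128] [352.8 185.8] [411. 223.]
[0.447, 0.1125, 0.038] [351.6 219.7] [406. 359.]
[0.561, 0.2075, 0.1315] [290.6 197.8] [162. 271.]
[0.561, 0.2075, 0.06] [291.9 226.1] [168. 384.]
```

Call:
step_arm:
  increments:
    - {"tx": 1, "ty": -1, "tz": 1, "ax": 0, "ay": 0, "az": 0, "claw": -1}
    - {"tx": 0, "ty": 0, "tz": 0, "ax": 0, "ay": 0, "az": 0, "claw": -1}
    - {"tx": 0, "ty": 0, "tz": 0, "ax": 0, "ay": 0, "az": 0, "claw": -1}
    - {"tx": 0, "ty": 0, "tz": 0, "ax": 0, "ay": 0, "az": 0, "claw": -1}
    - {"tx": 0, "ty": 0, "tz": 0, "ax": 0, "ay": 0, "az": 0, "claw": -1}
    - {"tx": 0, "ty": 0, "tz": 0, "ax": 0, "ay": 0, "az": 0, "claw": -1}
  newtons: 20

```text
time_s: 2.55
tcp_pos: [0.446, 0.1676, 0.0931]
eef_rot: [-179.9, 0.0, -88.5]
contact_force: [-0.9, 0.1, 6.5]
gripper_width: 0.0198
```

Call:
step_arm:
  increments:
    - {"tx": 0, "ty": 0, "tz": 15, "ax": 0, "ay": 0, "az": 0, "claw": -1}
    - {"tx": 0, "ty": 0, "tz": 30, "ax": 0, "ay": 0, "az": 0, "claw": -1}
    - {"tx": 0, "ty": 0, "tz": 35, "ax": 0, "ay": 0, "az": 0, "claw": -1}
    - {"tx": 0, "ty": 0, "tz": 35, "ax": 0, "ay": 0, "az": 0, "claw": -1}
    - {"tx": 0, "ty": 0, "tz": 20, "ax": 0, "ay": 0, "az": 0, "claw": -1}
    - {"tx": 28, "ty": -16, "tz": 0, "ax": 0, "ay": 0, "az": -1, "claw": -1}
    - {"tx": 28, "ty": -16, "tz": 0, "ax": 0, "ay": 0, "az": -1, "claw": -1}
    - {"tx": 28, "ty": -16, "tz": 0, "ax": 0, "ay": 0, "az": -1, "claw": -1}
    - {"tx": 28, "ty": -16, "tz": 0, "ax": 0, "ay": 0, "az": -1, "claw": -1}
    - {"tx": 0, "ty": 0, "tz": 0, "ax": 0, "ay": 0, "az": 0, "claw": -1}
    - {"tx": 0, "ty": 0, "tz": 0, "ax": 0, "ay": 0, "az": 0, "claw": -1}

```text
time_s: 3.65
tcp_pos: [0.5577, 0.1027, 0.2267]
eef_rot: [179.9, -0.0, -92.6]
contact_force: [-0.5, 0.4, -0.3]
gripper_width: 0.0195
```

```bash
cat > look.py <<'E'
import sys
from plant import r, optics
from h import *
n,x0,y0,x1,y1,f,out=sys.argv[1],*map(int,sys.argv[2:7]),sys.argv[7]
s=r.get_state(); tcp=s["tcp_pos"]; print(tcp.round(4),s["eef_rot"].round(1),s["joints"].round(1),s["contact_force"].round(1),s["gripper_width"].round(4))
c=optics.capture(n); im=cv2.resize(c["image"][y0:y1,x0:x1],None,fx=f,fy=f,interpolation=cv2.INTER_CUBIC); cv2.imwrite(f"pics/{out}.png",im)
pickle.dump(c,open("last.pkl","wb"))
for k,X in(("tcp",tcp),("nib",tcp-[0,0,.083])): print(k,((proj(c,X)-[x0,y0])*f).round(0))
hsv=cv2.cvtColor(c["image"],cv2.COLOR_BGR2HSV); m=cv2.inRange(hsv,(125,90,40),(155,255,255)); N,L,st,ce=cv2.connectedComponentsWithStats(m)
for i in range(1,N):
    if st[i,4]>20:
        q=cloud(c)[(L==i)&(c["depth"]>0)]; print("purple",st[i],ce[i].round(1),np.round(q.mean(0)*1000,1) if len(q) else "",[np.round(q[abs(q[:,2]-z)<.008].mean(0)*1000,1).tolist() for z in np.arange(q[:,2].min()+.008,q[:,2].max(),.016)] if len(q) else "")
E
python3 look.py side 220 100 380 220 5 s2
```

```text
Traceback (most recent call last):
  File "look.py", line 5, in <module>
    s=r.get_state(); tcp=s["tcp_pos"]; print(tcp.round(4),s["eef_rot"].round(1),s["joints"].round(1),s["contact_force"].round(1),s["gripper_width"].round(4))
                                                                                                                                 ^^^^^^^^^^^^^^^^^^^^^^^^
AttributeError: 'float' object has no attribute 'round'
```

```bash
sed -i 's/s\["gripper_width"\].round(4)/round(s["gripper_width"],4)/' look.py; python3 look.py side 220 100 380 220 5 s2
```

```text
[0.5577 0.1027 0.2267] [179.9  -0.  -92.6] [ 30.2  11.3 -14.7  -0.  -64.1 -32.8] [-0.5  0.4 -0.3] 0.0195
tcp [431. 191.]
nib [435. 360.]
purple [302 127  10  39 289] [306.1 146.1] [555.4 111.  211. ] [[555.0, 110.9, 173.9], [554.5, 110.5, 188.9], [554.3, 111.4, 205.7], [556.6, 111.1, 221.8], [556.0, 111.3, 237.7]]
purple [348 190   9  34 262] [351.5 206.1] [446.5 121.8  80.3] [[446.5, 122.3, 42.5], [445.8, 121.8, 58.0], [446.5, 122.0, 73.6], [446.8, 121.9, 89.4], [446.8, 122.1, 106.1]]
```

View pics/s2.png

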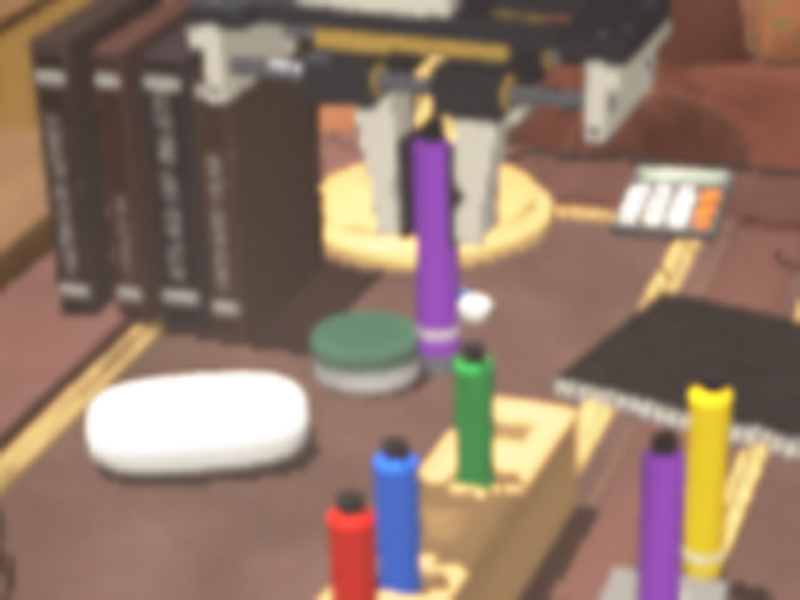

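Call:
step_arm:
  increments:
    - {"tx": 0, "ty": 1.5, "tz": -25, "ax": 0, "ay": 0, "az": 0, "claw": -1}
    - {"tx": 0, "ty": 0, "tz": -30, "ax": 0, "ay": 0, "az": 0, "claw": -1}
    - {"tx": 0, "ty": 0, "tz": -20, "ax": 0, "ay": 0, "az": 0, "claw": -1}
    - {"tx": 0, "ty": 0, "tz": -8, "ax": 0, "ay": 0, "az": 0, "claw": -1}
    - {"tx": 0, "ty": 0, "tz": -6, "ax": 0, "ay": 0, "az": 0, "claw": -1}
    - {"tx": 0, "ty": 0, "tz": -6, "ax": 0, "ay": 0, "az": 0, "claw": -1}
    - {"tx": 0, "ty": 0, "tz": -6, "ax": 0, "ay": 0, "az": 0, "claw": -1}

```text
time_s: 4.4
tcp_pos: [0.5582, 0.1052, 0.1272]
eef_rot: [-179.9, 0.0, -92.5]
contact_force: [0.6, 0.0, 0.1]
gripper_width: 0.0194
```

Call:
step_arm:
  increments:
    - {"tx": 0, "ty": 0, "tz": -8, "ax": 0, "ay": 0, "az": 0, "claw": -1}
    - {"tx": 0, "ty": 0, "tz": -8, "ax": 0, "ay": 0, "az": 0, "claw": -1}
    - {"tx": 0, "ty": 0, "tz": -6, "ax": 0, "ay": 0, "az": 0, "claw": -1}
    - {"tx": 0, "ty": 0, "tz": -4, "ax": 0, "ay": 0, "az": 0, "claw": -1}
    - {"tx": 0, "ty": 0, "tz": -2, "ax": 0, "ay": 0, "az": 0, "claw": -1}
    - {"tx": 0, "ty": 0, "tz": -1, "ax": 0, "ay": 0, "az": 0, "claw": -1}

```text
time_s: 5.0
tcp_pos: [0.5577, 0.1047, 0.0974]
eef_rot: [180.0, -0.0, -92.5]
contact_force: [0.2, -1.0, -0.2]
gripper_width: 0.0198
```

Call:
step_arm:
  increments:
    - {"tx": 0, "ty": 0, "tz": -1.5, "ax": 0, "ay": 0, "az": 0, "claw": -1}
    - {"tx": 0, "ty": 0, "tz": 0, "ax": 0, "ay": 0, "az": 0, "claw": 0.02}
    - {"tx": 0, "ty": 0, "tz": 0, "ax": 0, "ay": 0, "az": 0, "claw": 0.02}
    - {"tx": 0, "ty": 0, "tz": 0, "ax": 0, "ay": 0, "az": 0, "claw": 0.02}
    - {"tx": 0, "ty": 0, "tz": 15, "ax": 0, "ay": 0, "az": 0, "claw": 0.02}
    - {"tx": 0, "ty": 0, "tz": 30, "ax": 0, "ay": 0, "az": 0, "claw": 0.02}
    - {"tx": 0, "ty": 0, "tz": 30, "ax": 0, "ay": 0, "az": 0, "claw": 0.02}
    - {"tx": -28, "ty": 2, "tz": 0, "ax": 0, "ay": 0, "az": 1, "claw": 0.02}
    - {"tx": -28, "ty": 2, "tz": 0, "ax": 0, "ay": 0, "az": 1, "claw": 0.02}
    - {"tx": -28, "ty": 2, "tz": 0, "ax": 0, "ay": 0, "az": 1, "claw": 0.02}
    - {"tx": -26, "ty": 2, "tz": 0, "ax": 0, "ay": 0, "az": 1, "claw": 0.02}
    - {"tx": 0, "ty": 0, "tz": 0, "ax": 0, "ay": 0, "az": 0, "claw": 0.02}

```text
time_s: 6.2
tcp_pos: [0.445, 0.1123, 0.1712]
eef_rot: [180.0, 0.0, -88.4]
contact_force: [0.6, 1.5, 0.3]
gripper_width: 0.0445
```

```bash
python3 look.py side 220 100 380 220 5 s3
```

```text
[0.445  0.1123 0.1712] [180.    0.  -88.4] [ 38.8   3.8 -31.7  -0.1 -54.6 -37.2] [0.6 1.5 0.3] 0.0445
tcp [672. 342.]
nib [666. 506.]
purple [303 181   9  26 203] [307.  193.3] [555.7 112.4  92.8] [[624.0, -57.7, 0.6], [nan, nan, nan], [nan, nan, nan], [554.7, 111.9, 60.4], [556.1, 113.1, 71.2], [554.6, 113.8, 88.1], [554.4, 116.5, 103.9], [555.2, 113.6, 118.8]]
purple [348 190   9  34 258] [351.5 206.3] [446.5 121.8  79.6] [[446.2, 122.0, 42.0], [446.0, 121.8, 57.9], [446.5, 121.7, 73.6], [446.9, 121.9, 89.5], [446.9, 122.1, 105.5]]look.py:12: RuntimeWarning: Mean of empty slice.
  q=cloud(c)[(L==i)&(c["depth"]>0)]; print("purple",st[i],ce[i].round(1),np.round(q.mean(0)*1000,1) if len(q) else "",[np.round(q[abs(q[:,2]-z)<.008].mean(0)*1000,1).tolist() for z in np.arange(q[:,2].min()+.008,q[:,2].max(),.016)] if len(q) else "")
  ret = um.true_divide(
```

View pics/s3.png

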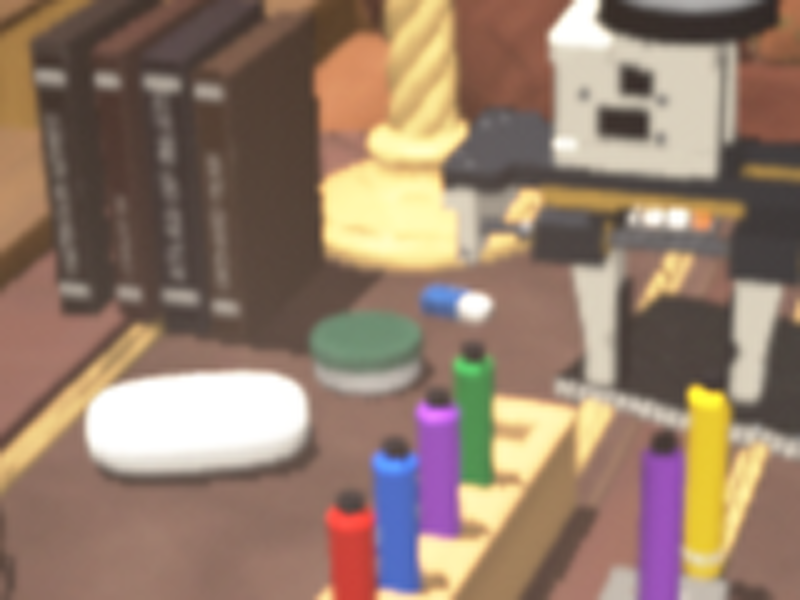

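Picture 6: spare a stands in the middle pocket with its button at (437,400), level with its neighbours at blue (395,447) and green (473,352). It is fully in. Next is spare b.

Call:
step_arm:
  increments:
    - {"tx": 1.5, "ty": 0, "tz": -20, "ax": 0, "ay": 0, "az": 0, "claw": 0.02}
    - {"tx": 0, "ty": 0, "tz": -28, "ax": 0, "ay": 0, "az": 0, "claw": 0.02}
    - {"tx": 0, "ty": 0, "tz": -20, "ax": 0, "ay": 0, "az": 0, "claw": 0.02}
    - {"tx": 0, "ty": 0, "tz": -11, "ax": 0, "ay": 0, "az": 0, "claw": 0.02}
    - {"tx": 0, "ty": 0, "tz": 0, "ax": 0, "ay": 0, "az": 0, "claw": 0.02}
    - {"tx": 0, "ty": 0, "tz": 0, "ax": 0, "ay": 0, "az": 0, "claw": -1}
    - {"tx": 0, "ty": 0, "tz": 0, "ax": 0, "ay": 0, "az": 0, "claw": -1}
    - {"tx": 0, "ty": 0, "tz": 0, "ax": 0, "ay": 0, "az": 0, "claw": -1}
    - {"tx": 0, "ty": 0, "tz": 0, "ax": 0, "ay": 0, "az": 0, "claw": -1}
    - {"tx": 0, "ty": 0, "tz": 0, "ax": 0, "ay": 0, "az": 0, "claw": -1}

```text
time_s: 7.25
tcp_pos: [0.4496, 0.1131, 0.0927]
eef_rot: [-179.9, 0.0, -88.5]
contact_force: [-0.1, -0.3, 3.0]
gripper_width: 0.0193
```

Call:
step_arm:
  increments:
    - {"tx": 0, "ty": 0, "tz": 15, "ax": 0, "ay": 0, "az": 0, "claw": -1}
    - {"tx": 0, "ty": 0, "tz": 30, "ax": 0, "ay": 0, "az": 0, "claw": -1}
    - {"tx": 0, "ty": 0, "tz": 35, "ax": 0, "ay": 0, "az": 0, "claw": -1}
    - {"tx": 0, "ty": 0, "tz": 35, "ax": 0, "ay": 0, "az": 0, "claw": -1}
    - {"tx": 0, "ty": 0, "tz": 22, "ax": 0, "ay": 0, "az": 0, "claw": -1}
    - {"tx": 26, "ty": -28, "tz": 0, "ax": 0, "ay": 0, "az": -1, "claw": -1}
    - {"tx": 26, "ty": -28, "tz": 0, "ax": 0, "ay": 0, "az": -1, "claw": -1}
    - {"tx": 26, "ty": -28, "tz": 0, "ax": 0, "ay": 0, "az": -1, "claw": -1}
    - {"tx": 27, "ty": -28, "tz": 0, "ax": 0, "ay": 0, "az": -1, "claw": -1}
    - {"tx": 0, "ty": 0, "tz": 0, "ax": 0, "ay": 0, "az": 0, "claw": -1}
    - {"tx": 0, "ty": 0, "tz": 0, "ax": 0, "ay": 0, "az": 0, "claw": -1}

```text
time_s: 8.35
tcp_pos: [0.5541, -0.0, 0.2284]
eef_rot: [179.9, -0.0, -92.6]
contact_force: [-0.9, 0.9, -0.8]
gripper_width: 0.0198
```

```bash
python3 look.py side 220 80 420 230 4 s4 2>/dev/null
```

```text
[ 0.5541 -0.      0.2284] [179.9  -0.  -92.6] [ 20.2  10.  -16.1  -0.  -64.  -22.9] [-0.9  0.9 -0.8] 0.0198
tcp [402. 170.]
nib [403. 297.]
purple [317 112   8  36 237] [320.3 128.9] [552.2   8.9 215. ] [[552.1, 9.2, 175.9], [551.6, 9.6, 191.3], [551.8, 8.6, 206.8], [552.4, 9.1, 223.1], [552.4, 9.1, 238.7], [552.9, 7.8, 251.7]]
purple [303 181   9  26 203] [307.1 193.2] [555.5 112.2  92.9] [[625.5, -62.2, 1.3], [nan, nan, nan], [nan, nan, nan], [554.1, 112.5, 61.0], [556.2, 113.3, 71.2], [554.5, 113.7, 88.1], [554.1, 115.8, 104.4], [555.0, 113.1, 118.9]]
```

Call:
step_arm:
  increments:
    - {"tx": -1.3, "ty": 0.5, "tz": -25, "ax": 0, "ay": 0, "az": 0, "claw": -1}
    - {"tx": 0, "ty": 0, "tz": -30, "ax": 0, "ay": 0, "az": 0, "claw": -1}
    - {"tx": 0, "ty": 0, "tz": -20, "ax": 0, "ay": 0, "az": 0, "claw": -1}
    - {"tx": 0, "ty": 0, "tz": -8, "ax": 0, "ay": 0, "az": 0, "claw": -1}
    - {"tx": 0, "ty": 0, "tz": -6, "ax": 0, "ay": 0, "az": 0, "claw": -1}
    - {"tx": 0, "ty": 0, "tz": -6, "ax": 0, "ay": 0, "az": 0, "claw": -1}
    - {"tx": 0, "ty": 0, "tz": -6, "ax": 0, "ay": 0, "az": 0, "claw": -1}

```text
time_s: 9.1
tcp_pos: [0.5534, 0.0016, 0.1287]
eef_rot: [-179.9, 0.0, -92.5]
contact_force: [0.1, -1.2, -0.3]
gripper_width: 0.0195
```

Call:
step_arm:
  increments:
    - {"tx": 0, "ty": 0, "tz": -8, "ax": 0, "ay": 0, "az": 0, "claw": -1}
    - {"tx": 0, "ty": 0, "tz": -8, "ax": 0, "ay": 0, "az": 0, "claw": -1}
    - {"tx": 0, "ty": 0, "tz": -7, "ax": 0, "ay": 0, "az": 0, "claw": -1}
    - {"tx": 0, "ty": 0, "tz": -5, "ax": 0, "ay": 0, "az": 0, "claw": -1}
    - {"tx": 0, "ty": 0, "tz": -3, "ax": 0, "ay": 0, "az": 0, "claw": -1}
    - {"tx": 0, "ty": 0, "tz": 0, "ax": 0, "ay": 0, "az": 0, "claw": -1}

```text
time_s: 9.7
tcp_pos: [0.5529, 0.0012, 0.0967]
eef_rot: [180.0, -0.0, -92.5]
contact_force: [0.7, -0.4, -0.6]
gripper_width: 0.019
```

Call:
step_arm:
  increments:
    - {"tx": 0, "ty": 0, "tz": -1, "ax": 0, "ay": 0, "az": 0, "claw": -1}
    - {"tx": 0, "ty": 0, "tz": 0, "ax": 0, "ay": 0, "az": 0, "claw": 0.02}
    - {"tx": 0, "ty": 0, "tz": 0, "ax": 0, "ay": 0, "az": 0, "claw": 0.02}
    - {"tx": 0, "ty": 0, "tz": 0, "ax": 0, "ay": 0, "az": 0, "claw": 0.02}
    - {"tx": 0, "ty": 0, "tz": 15, "ax": 0, "ay": 0, "az": 0, "claw": 0.02}
    - {"tx": 0, "ty": 0, "tz": 30, "ax": 0, "ay": 0, "az": 0, "claw": 0.02}
    - {"tx": 0, "ty": 0, "tz": 35, "ax": 0, "ay": 0, "az": 0, "claw": 0.02}
    - {"tx": 2, "ty": 42, "tz": 0, "ax": 0, "ay": 0, "az": 0, "claw": 0.02}
    - {"tx": 2, "ty": 42, "tz": 0, "ax": 0, "ay": 0, "az": 0, "claw": 0.02}
    - {"tx": 2, "ty": 42, "tz": 0, "ax": 0, "ay": 0, "az": 0, "claw": 0.02}
    - {"tx": 2, "ty": 42, "tz": 0, "ax": 0, "ay": 0, "az": 0, "claw": 0.02}
    - {"tx": 1, "ty": 37, "tz": 0, "ax": 0, "ay": 0, "az": 0, "claw": 0.02}

```text
time_s: 10.9
tcp_pos: [0.5618, 0.2083, 0.1763]
eef_rot: [-180.0, 0.0, -92.5]
contact_force: [0.7, 0.2, 0.2]
gripper_width: 0.0449
```

```bash
python3 look.py side 220 80 420 230 4 s5 2>/dev/null
```

```text
[0.5618 0.2083 0.1763] [-180.     0.   -92.5] [ 39.   16.5 -14.7  -0.  -58.8 -41.5] [0.7 0.2 0.2] 0.0449
tcp [277. 396.]
nib [283. 533.]
purple [318 164   8  23 117] [321.1 176.6] [548.1  18.4  92. ] [[550.0, 10.5, 68.3], [548.7, 9.7, 84.3], [550.5, 10.8, 98.7], [555.8, 10.9, 114.9], [nan, nan, nan], [nan, nan, nan], [nan, nan, nan], [nan, nan, nan], [nan, nan, nan], [nan, nan, nan], [484.4, 245.1, 232.0]]
purple [303 186   9  21 134] [307.5 197.1] [554.4 113.4  83.3] [[555.4, 112.9, 66.2], [555.6, 113.0, 83.1], [552.7, 111.8, 97.8]]
```

View pics/s5.png

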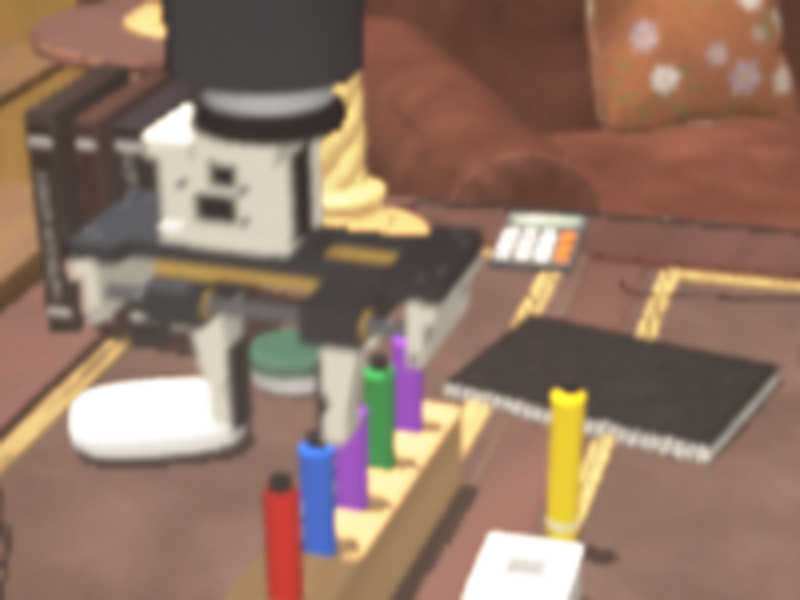

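Picture 7: both spares stand in line in their pockets, at (350,455) and (407,385). Now the red marker.

Call:
step_arm:
  increments:
    - {"tx": 0, "ty": -1, "tz": -23, "ax": 0, "ay": 0, "az": 0, "claw": 0.02}
    - {"tx": 0, "ty": 0, "tz": -28, "ax": 0, "ay": 0, "az": 0, "claw": 0.02}
    - {"tx": 0, "ty": 0, "tz": -22, "ax": 0, "ay": 0, "az": 0, "claw": 0.02}
    - {"tx": 0, "ty": 0, "tz": -10, "ax": 0, "ay": 0, "az": 0, "claw": 0.02}
    - {"tx": 0, "ty": 0, "tz": 0, "ax": 0, "ay": 0, "az": 0, "claw": 0.02}
    - {"tx": 0, "ty": 0, "tz": 0, "ax": 0, "ay": 0, "az": 0, "claw": -1}
    - {"tx": 0, "ty": 0, "tz": 0, "ax": 0, "ay": 0, "az": 0, "claw": -1}
    - {"tx": 0, "ty": 0, "tz": 0, "ax": 0, "ay": 0, "az": 0, "claw": -1}
    - {"tx": 0, "ty": 0, "tz": 0, "ax": 0, "ay": 0, "az": 0, "claw": -1}
    - {"tx": 0, "ty": 0, "tz": 0, "ax": 0, "ay": 0, "az": 0, "claw": -1}
  newtons: 25

```text
time_s: 11.95
tcp_pos: [0.5624, 0.2055, 0.0939]
eef_rot: [-179.9, 0.0, -92.5]
contact_force: [-0.7, -0.5, 3.6]
gripper_width: 0.019
```

Call:
step_arm:
  increments:
    - {"tx": 0, "ty": 0, "tz": 10, "ax": 0, "ay": 0, "az": 0, "claw": -1}
    - {"tx": 0, "ty": 0, "tz": 20, "ax": 0, "ay": 0, "az": 0, "claw": -1}
    - {"tx": 0, "ty": 0, "tz": 30, "ax": 0, "ay": 0, "az": 0, "claw": -1}
    - {"tx": 0, "ty": 0, "tz": 30, "ax": 0, "ay": 0, "az": 0, "claw": -1}
    - {"tx": 0, "ty": 0, "tz": 30, "ax": 0, "ay": 0, "az": 0, "claw": -1}
    - {"tx": 0, "ty": 0, "tz": 25, "ax": 0, "ay": 0, "az": 0, "claw": -1}
    - {"tx": 0, "ty": 0, "tz": 0, "ax": 0, "ay": 0, "az": 0, "claw": -1}

```text
time_s: 12.65
tcp_pos: [0.5633, 0.206, 0.2429]
eef_rot: [-179.7, 0.2, -92.5]
contact_force: [0.3, -0.9, 0.2]
gripper_width: 0.0197
```

Call:
step_arm:
  increments:
    - {"tx": -19, "ty": -35, "tz": 0, "ax": 0, "ay": 0, "az": 0, "claw": -1}
    - {"tx": -19, "ty": -35, "tz": 0, "ax": 0, "ay": 0, "az": 0, "claw": -1}
    - {"tx": -19, "ty": -35, "tz": 0, "ax": -7.5, "ay": 0, "az": 0, "claw": -1}
    - {"tx": -19, "ty": -35, "tz": 0, "ax": -7.5, "ay": 0, "az": 0, "claw": -1}
    - {"tx": -19, "ty": -35, "tz": 0, "ax": -7.5, "ay": 0, "az": 0, "claw": -1}
    - {"tx": -19, "ty": -35, "tz": 0, "ax": -7.5, "ay": 0, "az": 0, "claw": -1}
    - {"tx": 0, "ty": -10, "tz": 0, "ax": -7.5, "ay": 0, "az": 0, "claw": -1}
    - {"tx": 0, "ty": -10, "tz": 0, "ax": -7.5, "ay": 0, "az": 0, "claw": -1}
    - {"tx": 0, "ty": 0, "tz": 0, "ax": 0, "ay": 0, "az": 0, "claw": -1}

```text
time_s: 13.55
tcp_pos: [0.447, -0.0252, 0.2368]
eef_rot: [-177.8, -45.4, -93.3]
contact_force: [-0.6, -0.4, -0.4]
gripper_width: 0.0194
```

```bash
python3 look.py top 200 100 600 400 2 t6 2>/dev/null
```

```text
[ 0.447  -0.0252  0.2368] [-177.8  -45.4  -93.3] [ 46.5  10.5 -40.7  30.1 -77.1 -66. ] [-0.6 -0.4 -0.4] 0.0194
tcp [341. 262.]
nib [332. 273.]
purple [296 198   8   7  33] [299.7 201.4] [547.6 103.1 158. ] [[556.0, 104.1, 126.0], [nan, nan, nan], [nan, nan, nan], [nan, nan, nan], [nan, nan, nan], [nan, nan, nan], [nan, nan, nan], [nan, nan, nan], [nan, nan, nan], [nan, nan, nan], [nan, nan, nan], [nan, nan, nan], [nan, nan, nan], [nan, nan, nan], [nan, nan, nan], [nan, nan, nan], [487.0, 93.9, 386.9], [485.4, 101.1, 399.3]]
```

View pics/t6.png

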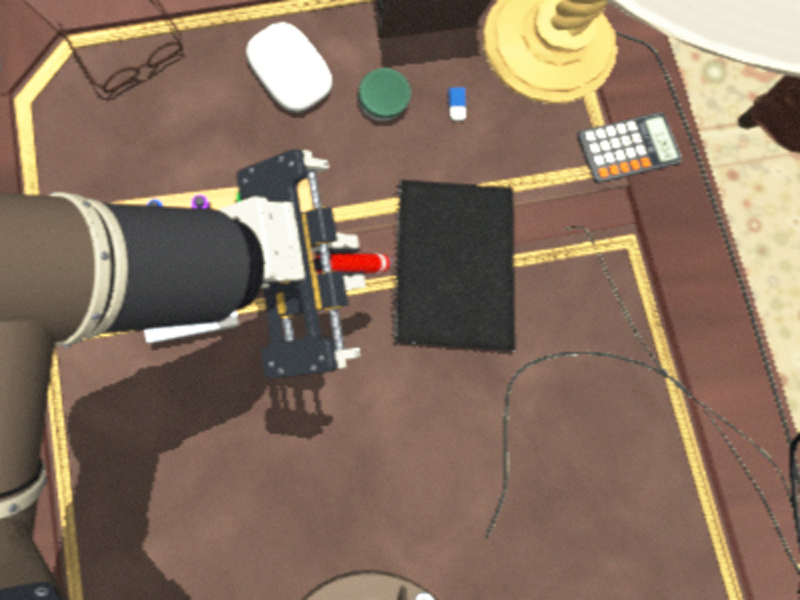

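Picture 8: red is held at a slant, nib (385,262) pointing towards the notebook (455,265), with the hand clear of the lamp. Next I move over the notebook and down.

Call:
step_arm:
  increments:
    - {"tx": 1, "ty": -30, "tz": 0, "ax": 0, "ay": 0, "az": 0, "claw": -1}
    - {"tx": 1, "ty": -30, "tz": 0, "ax": 0, "ay": 0, "az": 0, "claw": -1}
    - {"tx": 1, "ty": -30, "tz": -10, "ax": 0, "ay": 0, "az": 0, "claw": -1}
    - {"tx": 0, "ty": -27, "tz": -20, "ax": 0, "ay": 0, "az": 0, "claw": -1}
    - {"tx": 0, "ty": 0, "tz": -20, "ax": 0, "ay": 0, "az": 0, "claw": -1}
    - {"tx": 0, "ty": 0, "tz": -20, "ax": 0, "ay": 0, "az": 0, "claw": -1}
    - {"tx": 0, "ty": 0, "tz": -15, "ax": 0, "ay": 0, "az": 0, "claw": -1}
    - {"tx": 0, "ty": 0, "tz": 0, "ax": 0, "ay": 0, "az": 0, "claw": -1}
    - {"tx": 0, "ty": 0, "tz": 0, "ax": 0, "ay": 0, "az": 0, "claw": -1}

```text
time_s: 14.5
tcp_pos: [0.4513, -0.1417, 0.1538]
eef_rot: [-177.4, -44.9, -93.6]
contact_force: [0.4, -0.5, -1.0]
gripper_width: 0.0196
```

```bash
python3 - <<'E' 2>/dev/null
from plant import r, optics
from h import *
from scipy.spatial.transform import Rotation as Ro
s=r.get_state(); z=Ro.from_euler("xyz",s["eef_rot"],degrees=True).as_matrix()[:,2]; nib=s["tcp_pos"]+.083*z
print(s["tcp_pos"].round(4),s["eef_rot"].round(1),"toolz",z.round(3),"nib",nib.round(4),"q",s["joints"].round(1),s["contact_force"].round(1),s["gripper_width"])
ims=[]
for n in("side","top"):
    c=optics.capture(n); print(n,"nib px",proj(c,nib).round(1)); ims.append(c["image"])
    hsv=cv2.cvtColor(c["image"],cv2.COLOR_BGR2HSV); m=cv2.inRange(hsv,(0,190,80),(5,255,255)); N,L,st,ce=cv2.connectedComponentsWithStats(m)
    for i in range(1,N):
        q=cloud(c)[(L==i)&(c["depth"]>0)]
        if st[i,4]>30 and len(q) and q[:,2].min()>-.05:
            w=np.linalg.svd(q-np.median(q,0),full_matrices=False)[2][0]; print("red",st[i],np.median(q,0).round(3),"axis",w.round(3),"slant",np.degrees(np.arcsin(abs(w[2]))).round(1))
cv2.imwrite("pics/f.png",np.vstack([cv2.resize(ims[0][90:290,180:500],(800,500))[:300*500//300] ]))
cv2.imwrite("pics/f2.png",np.hstack([cv2.resize(ims[0][110:260,240:440],(400,300)),cv2.resize(ims[1][110:290,230:470],(400,300))]))
E
```

```text
[ 0.4513 -0.1417  0.1538] [-177.4  -44.9  -93.6] toolz [ 0.    -0.706 -0.708] nib [ 0.4513 -0.2003  0.0951] q [ 30.9  13.5 -53.8  44.9 -59.1 -69.9] [ 0.4 -0.5 -1. ] 0.019625157567814074
side nib px [374.2 147.2]
top nib px [436.5 225.8]
red [142 176  44  34 293] [0.656 0.443 0.046] axis [-0.477  0.877 -0.059] slant 3.4
red [418 222  16   9 110] [ 0.451 -0.161  0.144] axis [-0.022 -0.696 -0.717] slant 45.8
```

View pics/f2.png

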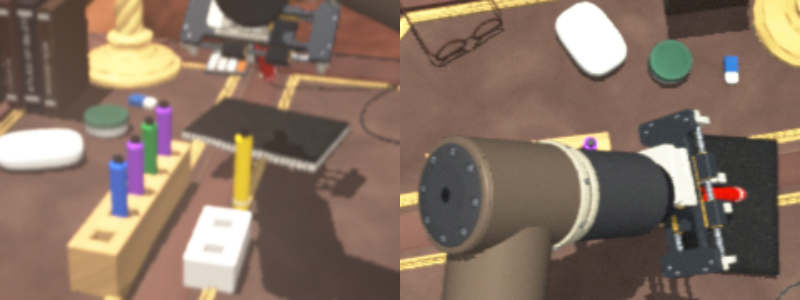

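Picture 9: four markers stand in the stand, the red pocket and the white block are empty, and yellow is untouched. The red marker is slanted over the notebook. Handing in.

```bash
python3 -c "
from plant import r
print(r.close_job()); s=r.get_state(); print(s['time_s'],s['tcp_pos'],s['gripper_width'])"
```

```text
the job is handed in; nothing more can be done
None
the job is handed in; nothing more can be done
```

The job is handed in. Both purple spares are in the two empty pockets of the stand, nib down and released. The red marker was then drawn out and is still held over the notebook.

**Spares:** the side view shows them standing in line and level with their neighbours. The force reading on the gripper stayed near zero as they went in.

**Red marker:**
- **Slant:** about 45° with the nib lower; the depth image gave 45.8°.
- **Nib position:** near the notebook's centre at (0.451, -0.200, 0.095) m, about 79 mm above the cover. I worked this out from the arm's pose and the grip point. The cameras saw the barrel but not the nib clearly enough to confirm it on their own.
- **Grip:** the jaws are shut on the barrel at 19.6 mm, with contact force about 1 N at most.

**Everything else:** in the last pictures, blue, green, the yellow look-alike and the white block looked unmoved. The run took about 14.6 s. One move call was refused as badly formed before anything moved, and I re-sent it in full. The largest force reading I saw was 6.5 N, when the jaws closed on the first spare. No check failed or disagreed.

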